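Sort sealed tube stubs into solid and hollow by feel

TASK

Three small sealed square steel stubs stand on the welding bench; some are solid and some hollow, and only their weight tells. Starting with the stub nearest the lidded case and ending with the one nearest the low tray, lift each one just clear of the bench where it stands and pause still for a moment to feel its weight; put every heavy one in the low open tray and every light one in the case, standing upright on its floor, set down and not dropped. When all three are sorted, shut the lid of the case, let go, and leave the other things on the bench where they are.

Things in the scene. Friction and masses are not known exactly. Their poses are not given: they have to be found in the camera images.
- stub1_center (a point): bare steel square stub, 38 x 38 mm, 56 mm tall, upright, capped at both ends, outwardly like the other two (the larger dark block on a bolted foot is not one). Solid (0.5 to 0.7 kg in all) or hollow (under 0.25 kg); one or two of the three are solid. Point: its centre, 28 mm above its underside; z up, x and y square to its side faces. This is the stub nearest the case (leftmost as the robot sees it, largest y): weigh it first.
- stub2_center (a point): bare steel square stub, 38 x 38 mm, 56 mm tall, upright, capped at both ends, outwardly like the other two (the larger dark block on a bolted foot is not one). Solid (0.5 to 0.7 kg in all) or hollow (under 0.25 kg); one or two of the three are solid. Point: its centre, 28 mm above its underside; z up, x and y square to its side faces. This is the middle stub: weigh it second.
- stub3_center (a point): bare steel square stub, 38 x 38 mm, 56 mm tall, upright, capped at both ends, outwardly like the other two (the larger dark block on a bolted foot is not one). Solid (0.5 to 0.7 kg in all) or hollow (under 0.25 kg); one or two of the three are solid. Point: its centre, 28 mm above its underside; z up, x and y square to its side faces. This is the stub nearest the tray (rightmost as the robot sees it, smallest y): weigh it last.
- case_in (a point): centre of the inner floor, 5 mm above the bench, of the grey steel case fixed on the bench to the robot's left. The case is an open box, outside 170 mm along its x, 220 mm along its y, 75 mm high, walls and floor 5 mm thick (so the floor is 160 x 210 mm inside); its x axis points to the hinge side (away from the stubs), z is up
- case_lid (a joint): angle of the case's hinged lid: 0 is shut, 1.57 stands upright; it starts between 1.45 and 1.8 (open). The stiff hinge keeps the lid where it is left, so it has to be pushed or carried all the way down (about 3 N at its free edge)
- case_lid_hinge (a point): middle of the lid's hinge line, on the hinge-side rim of the case, 75 mm above the bench; turns with the lid. The lid is a flat plate 170 mm from hinge line to free edge, 220 mm along the hinge, 8 mm thick: when shut it lies on the rim from this line towards the stubs
- case_lid_handle (a point): grip point of the black knob on the lid's outer face (28 mm across, standing 43 mm off the face), on the middle line of the lid, 140 mm from the hinge line and 35 mm off the outer face. The lid's outer face can also be pushed anywhere beside the knob
- tray_in (a point): centre of the inner floor, 5 mm above the bench, of the low open grey sheet-metal tray fixed on the bench to the robot's right: outside 200 mm along its x, 150 mm along its y, 25 mm high, walls and floor 5 mm thick (so the floor is 190 x 140 mm inside); z is up

How it is judged:
By the outcome, as a careful person would: the job done as asked, in the order asked, and still so for the second after the job is handed in, with the robot touching nothing.
It also fails if it takes over 72 s, if anything falls off the work surface, if the arm or the gripper's body presses on something with over 40 N, if the wrist force passes 120 N, or if a joint passes its speed limit or range.

ROBOT

A 6-joint arm with a two-finger parallel gripper is mounted at the origin on the work surface. World frame = base frame: x ahead of the robot, y to its left, z up, the work surface at z = 0. Lengths are in m, angles in rad, forces in N, time in s.
With the tool pointing down it reaches from about 0.35 to 0.775 m from the base axis. Payload 5.5 kg.
Tool frame: the origin (TCP) lies between the finger pads; the fingertips stand env.nose_length ahead of it and the grasp point (between the pads) lies 8 mm behind it (env.nose_length is the distance from the TCP to the fingertips, in m); z points along the fingers, y is the direction in which the jaws open and shut (so a half turn about z gives the same grasp; the last joint's range is limited). The gripper opens to 85 mm and grips with 20 to 120 N. Pads are 22 mm wide; open, the fingers measure 114 mm over their backs; the gripper's body (76 mm by 85 mm) begins 54 mm behind the grasp point. The pads swing forward as they close: fully open they stand 13 mm farther back than shut.
Start: joints at [1.174, 0.313, 0.046, 1.304, 0, 1.431], TCP at [0.146, 0.556, 0.242] pointing down, gripper open.
Joint ranges: [-2.76, 2.76], [-0.86, 1.69], [-1.03, 1.26], [-2.2, 2.34], [-1.47, 1.5], [-3.14, 3.14]. Speed limits (rad/s): [2.57, 2.57, 3.14, 3.14, 3.14, 3.14].

INTERFACE

Orientations are given as a unit quaternion [w, x, y, z].
In Python, from workcell import env gives the robot as it stands. The module is installed in compiled form; this text tells all that it offers.
- The arm moves only by the shell command python3 -m creep 'ROWS' [FORCE]. ROWS is a JSON object of lists of equal length, an entry for each row: "hand": the finger opening in mm, from 0 to 85.4; "delta_pos": the shift along the tool's x, y, z scaled (see below), a list of three; "turn": the turn about the tool's z scaled (see below). In form: {"hand": [hand, ...], "delta_pos": [[dx, dy, dz], ...], "turn": [turn, ...]}. A call has exactly 5 rows; each row shifts and turns the commanded pose from where the row before left it, along the tool's axes as they then stand; what a row does not reach is not made up. The controller multiplies each number of a shift by 0.8 m and each number of a turn by 5 degrees. A row lasts 1/12 s, in which the tool goes at most 41.7 mm and 7.16 degrees, less where a joint would pass 70% of its speed; a pose out of reach is approached as far as the arm can. A call with a number of a shift or a turn outside -1 to 1 is refused whole. A call with a gripper value outside its range is refused whole. The fingers move at their own pace and stop on an object; FORCE is the grip in N (left out, the last holds). Time passes only in rows, so rows that do not move let the fingers close, or fill a call up. It gives the time, the measured TCP pose, the force and the opening at its end, in the units of the state.
- env.get_state(): the state, without advancing time (a new reading comes with each control period).
- env.read_camera(name): name is "side" or "top" or "wrist"; returns a dict with "pixels" (480x640x3 uint8, red, green, blue), "depth" (480x640 float32, m along the optical axis (not along the pixel's ray), 0 where there is no reading), "fx", "fy", "cx", "cy" (pixels), "origin" and "orientation" of the camera in the world. Camera axes: x right, y down, z forward; pixel columns grow to the right and rows downward; lengths in m; the calibration is good to about 2 mm. A picture is of the moment at which its call begins.
- env.hand_in(): hands the job in, once; it reports no verdict.
Trained networks look in the newest picture that a camera, given by its name, has taken for a name from the list of things; names that differ only in an ending like _2 or _b are one class to them, and where a whole thing is asked for, a point or a joint stands for the part that bears it (a point fixed in the world has none). Each returns a list of dicts, best first, with "score" (0 to 1); they miss things now and then, are a little off and sometimes report something else, mostly with a low value. They report only what shows in the picture. A call takes as long as a camera call.
- env.find_in(camera, target): "location" ([row, column] in pixels, amid what is visible of it).
- env.pinpoint(camera, target): "location" ([row, column] in pixels: a listed point, or the origin of a listed thing).
The state is a dict: "clock": time; "joint_pos": joint angles; "qvel": joint speeds; "tau": joint torques, N m; "tcp_pos": TCP position; "orientation": TCP orientation; "wrist_force": force on the tool from outside, world axes, zero at the start; "ft_torque": the same for the moment, N m; "finger_gap": finger opening in m.
Only numpy, scipy, OpenCV 4.12 (cv2) and the standard library are available. Lean on these libraries where they do the work, as an engineer would, in place of code of your own. Each camera call takes 0.05 s, during which the arm holds its last target.

## Working session

There is one attempt and no reset: what is moved stays moved. The work goes in short steps, Python scripts to look and compute and a shell command to move; the robot and the scene stay as the last step left them, time stands still between calls to the robot, and variables do not carry over. Pictures are saved under pics/ and viewed, and the job is handed in when it is done.

```bash
mkdir -p pics; cat > h.py <<'E'
import numpy as np, cv2
from scipy.spatial.transform import Rotation as R
from workcell import env
def q(o): return R.from_quat([o[1],o[2],o[3],o[0]])
def snap(c,fn):
    d=env.read_camera(c); cv2.imwrite('pics/'+fn,cv2.cvtColor(d['pixels'],cv2.COLOR_RGB2BGR)); return d
def world(d,r,c,z=None):
    r_=int(round(r));c_=int(round(c))
    zd=float(d['depth'][r_,c_])
    ray=np.array([(c-d['cx'])/d['fx'],(r-d['cy'])/d['fy'],1])
    Rm=q(d['orientation']).as_matrix(); o=np.array(d['origin'])
    if z is not None:
        w=Rm@ray; return o+w*(z-o[2])/w[2]
    return o+Rm@(ray*zd)
E
python3 - <<'E'
from h import *
s=env.get_state()
for k in s: print(k,np.round(s[k],4))
print(env.nose_length)
for c in ['top','side']:
    d=snap(c,c+'0.png'); print(c,np.round(d['origin'],3),np.round(d['orientation'],3),d['fx'])
    for t in ['stub1_center','case_in','case_lid','case_lid_hinge','case_lid_handle','tray_in']:
        for p in env.pinpoint(c,t)[:4] if t!='case_lid' else []:
            r,cc=p['location']; print(t,np.round(p['location'],1),round(p['score'],2),np.round(world(d,r,cc),3))
E
```

```text
clock 0.0
joint_pos [ 1.1744  0.314   0.045   1.3036 -0.      1.4312]
qvel [ 0.0011  0.0002  0.0005 -0.001  -0.0005  0.001 ]
tau [-4.00000e-04 -4.80627e+01  2.98533e+01  1.96000e-02 -2.00000e-04
  0.00000e+00]
tcp_pos [0.1459 0.5557 0.2414]
orientation [-2.000e-04  1.281e-01  9.918e-01 -9.000e-04]
wrist_force [ 0.1741 -0.0673  0.6586]
ft_torque [-0.0068  0.0505  0.0425]
finger_gap 0.0852
0.011
top [0.316 0.058 1.139] [-0.066  0.706 -0.703  0.062] 488.6914297934531
stub1_center [254.  305.2] 0.7 [0.475 0.105 0.056]
case_in [223.2 210.9] 0.82 [0.556 0.332 0.005]
case_in [252.  308.3] 0.53 [0.48  0.098 0.055]
case_lid_hinge [212.  170.3] 0.75 [0.566 0.407 0.076]
tray_in [219.1 478.3] 0.73 [ 0.569 -0.303  0.004]
side [0.356 0.604 0.76 ] [ 0.041 -0.138  0.929 -0.34 ] 456.73929606600296
stub1_center [278.  330.4] 0.71 [0.469 0.127 0.054]
case_in [371.4 251.8] 0.71 [0.553 0.322 0.006]
case_lid_hinge [405.6 218.1] 0.69 [0.548 0.425 0.122]
case_lid_handle [400.9 171.7] 0.85 [0.57  0.465 0.226]
tray_in [147.1 340.5] 0.85 [ 0.564 -0.305  0.007]
tray_in [406.7 218.7] 0.2 [0.548 0.425 0.117]
```

View pics/top0.png

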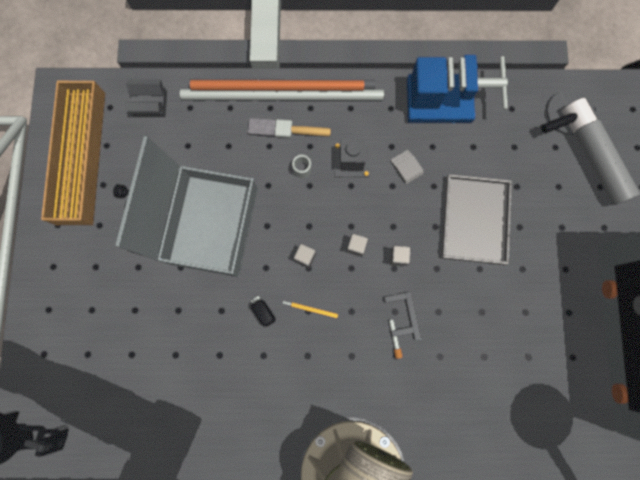

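View pics/side0.png

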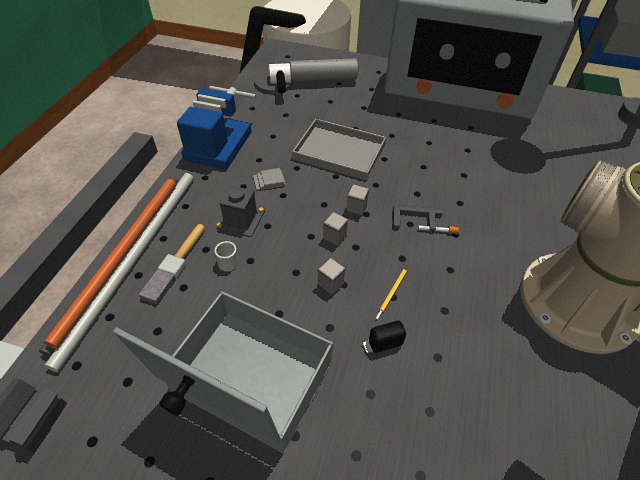

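The top picture shows three stubs at (row 254, col 304), (243, 357) and (255, 401). The case is at about (220, 207) with its lid open to the left, the tray at (219, 478), and the dark block at (155, 350). Next I'll measure the stubs' positions and yaw from the depth at the height of their tops.

```bash
cat > m.py <<'E'
from h import *
d=env.read_camera('top')
v,u=np.mgrid[0:480,0:640]
ray=np.stack([(u-d['cx'])/d['fx'],(v-d['cy'])/d['fy'],np.ones_like(u,float)],-1)
P=(ray*d['depth'][...,None])@q(d['orientation']).as_matrix().T+np.array(d['origin'])
np.save('P.npy',P)
def rect(mask,name):
    X=P[mask][:,:2].astype(np.float32)
    (c,wh,a)=cv2.minAreaRect(X*1000); print(name,len(X),np.round(c,1),np.round(wh,1),round(a,1),'mean',X.mean(0),'z',np.median(P[mask][:,2]))
for i,(r,c) in enumerate([(254,304),(243,357),(255,401)]):
    box=np.zeros((480,640),bool); box[r-18:r+19,c-18:c+19]=1
    rect(box&(P[...,2]>0.046)&(P[...,2]<.064),'stub%d'%(i+1))
z=P[...,2]
b=np.zeros((480,640),bool); b[150:290,120:270]=1
rect(b&(z>.06)&(z<.082),'rim'); 
b2=b&(z>.002)&(z<.009); b2[:, :160]=0
rect(b&(z>.09),'lid')
b=np.zeros((480,640),bool); b[165:275,432:525]=1
rect(b&(z>.015)&(z<.03),'tray rim')
# lid plane
m=np.zeros((480,640),bool); m[145:250,118:180]=1; m&=z>.1
X=P[m]; print('lid z',X[:,2].min(),X[:,2].max()); c=X.mean(0); print('n',np.linalg.svd(X-c,full_matrices=False)[2][2],c)
E
python3 m.py
```

```text
stub1 297 [474.5 107.2] [38.6 38.8] 64.6 mean [0.47399205 0.10725743] z 0.055889152852404145
stub2 290 [499.3 -12.2] [38.8 37.8] 73.0 mean [ 0.49878046 -0.0119509 ] z 0.05595756313146827
stub3 295 [ 475.2 -109.9] [38.8 39. ] 85.2 mean [ 0.4745785  -0.10909887] z 0.0562805051495201
rim 1289 [551.4 328.6] [173.9 220.5] 80.0 mean [0.5554186  0.33724773] z 0.07372217008497683
lid 4299 [433.4 295.3] [496.3 185.3] 43.3 mean [0.5569509 0.4142655] z 0.18331232873756442
tray rim 888 [ 565.8 -294.2] [151.9 201.5] 84.2 mean [ 0.56555057 -0.2961619 ] z 0.023664830749385746
lid z 0.1000125595742678 1.1394116169265383
n [-0.15029364 -0.94600898 -0.28719127] [0.56513644 0.4198198  0.19122882]
```

```bash
cat > plan.py <<'E'
from h import *
import sys
def go(x,y,z,ang=None):
    s=env.get_state(); p=np.array(s['tcp_pos']); M=q(s['orientation']).as_matrix()
    cur=np.degrees(np.arctan2(M[1,1],M[0,1])); 
    turn=0 if ang is None else -((ang-cur+90)%180-90)
    M2=M@R.from_euler('z',turn,degrees=True).as_matrix()
    d=np.array([x,y,z])-p
    print('t',round(s['clock'],2),'tcp',np.round(p,4),'yang',round(cur,2),'tilt',np.round(M[:,2],3),'turn units',round(turn/5,3),'F',np.round(s['wrist_force'],2),'gap',round(s['finger_gap'],4))
    print('delta after turn',np.round(M2.T@d/0.8,4),' before turn',np.round(M.T@d/0.8,4))
a=[float(v) for v in sys.argv[1:]]; go(*a)
E
python3 plan.py .4744 .1072 .12 64.6
```

```text
t 0.65 tcp [0.1461 0.5562 0.2424] yang 75.29 tilt [ 0.  0. -1.] turn units 2.137 F [0.1  0.45 0.08] gap 0.0855
delta after turn [-0.6115 -0.331   0.1529]  before turn [-0.5395 -0.4386  0.1529]
```

```bash
python3 -m creep '{"hand":[85,85,85,85,85],"delta_pos":[[0,0,0],[0,0,0],[0,0,0],[-0.036,-0.0195,0.003],[-0.036,-0.0195,0.003]],"turn":[0.712,0.712,0.712,0,0]}' 60
python3 -m creep '{"hand":[85,85,85,85,85],"delta_pos":[[-0.036,-0.0195,0.009],[-0.036,-0.0195,0.009],[-0.036,-0.0195,0.009],[-0.036,-0.0195,0.009],[-0.036,-0.0195,0.009]],"turn":[0,0,0,0,0]}'; python3 plan.py .4744 .1072 .12 64.6
```

```text
clock: 1.07
tcp_pos: [0.1845, 0.5036, 0.2372]
orientation: [0.0, 0.218, 0.976, 0.0]
wrist_force: [1.0, -0.3, -0.2]
finger_gap: 0.085
clock: 1.48
tcp_pos: [0.282, 0.3698, 0.2014]
orientation: [0.0, 0.22, 0.976, 0.0]
wrist_force: [0.4, -0.7, -0.3]
finger_gap: 0.0853
t 1.48 tcp [0.282  0.3698 0.2014] yang 64.63 tilt [ 0.001  0.001 -1.   ] turn units 0.006 F [ 0.41 -0.73 -0.31] gap 0.0853
delta after turn [-0.358  -0.1935  0.1017]  before turn [-0.3579 -0.1937  0.1017]
```

```bash
python3 -m creep '{"hand":[85,85,85,85,85],"delta_pos":[[-0.036,-0.0195,0.01],[-0.036,-0.0195,0.01],[-0.036,-0.0195,0.01],[-0.036,-0.0195,0.01],[-0.036,-0.0195,0.01]],"turn":[0,0,0,0,0]}'
python3 -m creep '{"hand":[85,85,85,85,85],"delta_pos":[[-0.036,-0.0195,0.01],[-0.036,-0.0195,0.01],[-0.036,-0.0195,0.01],[-0.036,-0.0195,0.01],[-0.034,-0.018,0.01]],"turn":[0,0,0,0,0]}'; python3 plan.py .4744 .1072 .030 64.6
python3 - <<'E'
from h import *
d=snap('wrist','w1.png')
E
```

```text
clock: 1.9
tcp_pos: [0.3788, 0.2375, 0.1615]
orientation: [0.0, 0.22, 0.976, 0.0]
wrist_force: [0.7, 0.8, 0.7]
finger_gap: 0.0851
clock: 2.32
tcp_pos: [0.4748, 0.1068, 0.1214]
orientation: [0.0, 0.22, 0.975, 0.0]
wrist_force: [0.7, 1.0, 0.1]
finger_gap: 0.0847
t 2.32 tcp [0.4748 0.1068 0.1214] yang 64.58 tilt [ 0.001  0.    -1.   ] turn units -0.004 F [0.75 1.02 0.06] gap 0.0847
delta after turn [0.0008 0.0002 0.1143]  before turn [0.0008 0.0002 0.1143]
```

View pics/w1.png

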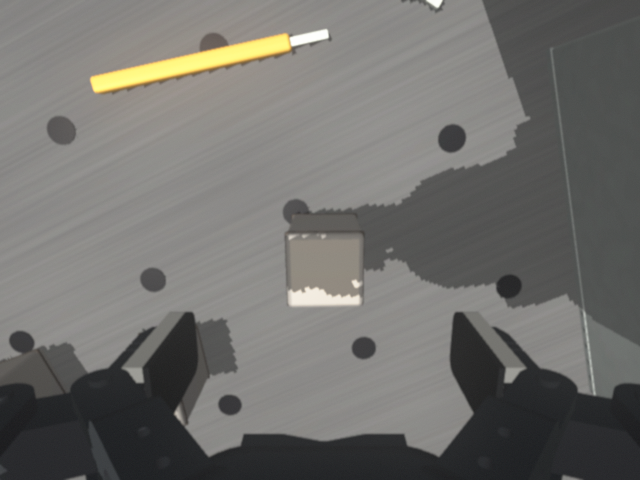

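The wrist picture shows stub 1 centred between the fingers: its top spans columns 288–362 and the finger mid-line is at about 324. It is also square to the jaws. I'll descend and grasp.

```bash
python3 -m creep '{"hand":[85,85,85,85,85],"delta_pos":[[0,0,0.03],[0,0,0.03],[0,0,0.03],[0,0,0.0243],[0,0,0]],"turn":[0,0,0,0,0]}'
python3 -m creep '{"hand":[36,36,36,36,36],"delta_pos":[[0,0,0],[0,0,0],[0,0,0],[0,0,0],[0,0,0]],"turn":[0,0,0,0,0]}' 60
python3 -m creep '{"hand":[30,30,30,30,30],"delta_pos":[[0,0,0],[0,0,0],[0,0,0],[0,0,0],[0,0,0]],"turn":[0,0,0,0,0]}' 60;  python3 plan.py .4744 .1072 .030 64.6
```

```text
clock: 2.78
tcp_pos: [0.4707, 0.1083, 0.0268]
orientation: [-0.003, 0.22, 0.976, -0.001]
wrist_force: [-1.0, 0.5, -0.0]
finger_gap: 0.0844
clock: 3.2
tcp_pos: [0.4751, 0.1085, 0.0317]
orientation: [0.002, 0.22, 0.976, 0.0]
wrist_force: [-0.3, 0.2, 6.6]
finger_gap: 0.0377
clock: 3.62
tcp_pos: [0.4751, 0.1085, 0.0317]
orientation: [0.002, 0.22, 0.976, 0.0]
wrist_force: [-0.4, 0.3, 6.0]
finger_gap: 0.0369
t 3.62 tcp [0.4751 0.1085 0.0317] yang 64.61 tilt [ 0.003  0.    -1.   ] turn units 0.002 F [-0.39  0.26  5.99] gap 0.0369
delta after turn [ 0.     -0.0018  0.0021]  before turn [ 0.     -0.0018  0.0021]
```

```bash
python3 -m creep '{"hand":[30,30,30,30,30],"delta_pos":[[0,0,-0.01],[0,0,-0.01],[0,0,0],[0,0,0],[0,0,0]],"turn":[0,0,0,0,0]}'
python3 -m creep '{"hand":[30,30,30,30,30],"delta_pos":[[0,0,0],[0,0,0],[0,0,0],[0,0,0],[0,0,0]],"turn":[0,0,0,0,0]}';python3 plan.py .4744 .1072 .030 64.6
python3 -m creep '{"hand":[30,30,30,30,30],"delta_pos":[[0,0,0],[0,0,0],[0,0,0],[0,0,0],[0,0,0]],"turn":[0,0,0,0,0]}'; python3 plan.py .4744 .1072 .030 64.6
```

```text
clock: 4.03
tcp_pos: [0.4737, 0.1085, 0.0462]
orientation: [0.0, 0.22, 0.976, 0.0]
wrist_force: [-0.2, 0.2, -1.8]
finger_gap: 0.0376
clock: 4.45
tcp_pos: [0.4736, 0.1084, 0.0459]
orientation: [-0.0, 0.22, 0.976, -0.0]
wrist_force: [0.7, -0.1, -1.7]
finger_gap: 0.0373
t 4.45 tcp [0.4736 0.1084 0.0459] yang 64.61 tilt [-0.  0. -1.] turn units 0.001 F [ 0.71 -0.1  -1.66] gap 0.0373
delta after turn [-0.0016 -0.0009  0.0198]  before turn [-0.0016 -0.0009  0.0198]
clock: 4.87
tcp_pos: [0.4737, 0.1084, 0.0461]
orientation: [0.0, 0.22, 0.976, 0.0]
wrist_force: [0.2, 0.7, -1.6]
finger_gap: 0.0373
t 4.87 tcp [0.4737 0.1084 0.0461] yang 64.61 tilt [ 0.  0. -1.] turn units 0.001 F [ 0.23  0.74 -1.56] gap 0.0373
delta after turn [-0.0014 -0.001   0.0201]  before turn [-0.0014 -0.001   0.0201]
```

```bash
python3 - <<'E'
from h import *
d=snap('side','s1.png')
print(env.get_state()['wrist_force'])
d=snap('wrist','w2.png')
print(env.get_state()['wrist_force'])
E
```

```text
[ 0.40255341  0.35161738 -1.99544461]
[ 0.52166598 -0.64275121 -0.84100052]
```

View pics/s1.png

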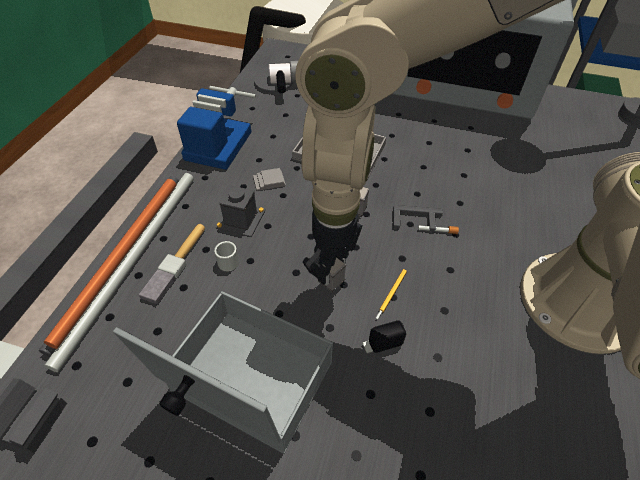

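Stub 1 pulls down with about 1.7 N, or 0.17 kg, so it is light and goes in the case. The side picture shows it held just clear of the bench at (270, 335).

```bash
python3 plan.py .595 .316 .16 80; python3 -m creep '{"hand":[30,30,30,30,30],"delta_pos":[[0,0,-0.035],[0,0,-0.035],[0,0,-0.035],[0,0,-0.038],[0,0,0]],"turn":[0,-0.77,-0.77,-0.77,-0.77]}';python3 plan.py .595 .316 .16 80
```

```text
t 4.97 tcp [0.4737 0.1084 0.0461] yang 64.61 tilt [ 0.  0. -1.] turn units -3.078 F [ 0.52 -0.64 -0.84] gap 0.037
delta after turn [-0.1042  0.2819 -0.1424]  before turn [-0.0257  0.2994 -0.1424]
clock: 5.38
tcp_pos: [0.4771, 0.1087, 0.1663]
orientation: [0.005, 0.085, 0.996, 0.001]
wrist_force: [1.9, 0.1, -1.6]
finger_gap: 0.0373
t 5.38 tcp [0.4771 0.1087 0.1663] yang 80.2 tilt [ 0.009  0.001 -1.   ] turn units 0.041 F [ 1.89  0.09 -1.63] gap 0.0373
delta after turn [-0.1     0.2808  0.0095]  before turn [-0.101   0.2804  0.0095]
```

```bash
python3 -m creep '{"hand":[30,30,30,30,30],"delta_pos":[[-0.013,0.035,0],[-0.013,0.035,0],[-0.013,0.035,0],[-0.013,0.035,0],[-0.013,0.035,0]],"turn":[0,0,0,0,0]}'
python3 -m creep '{"hand":[30,30,30,30,30],"delta_pos":[[-0.013,0.035,0],[-0.013,0.035,0],[-0.013,0.035,0],[0,0,0],[0,0,0]],"turn":[0,0,0,0,0]}'
python3 plan.py .595 .316 .0372 80
python3 - <<'E'
from h import *
snap('wrist','w3.png'); snap('side','s3.png')
E
```

```text
clock: 5.8
tcp_pos: [0.5497, 0.2385, 0.1604]
orientation: [0.0, 0.087, 0.996, 0.0]
wrist_force: [-0.3, -0.1, -1.5]
finger_gap: 0.0368
clock: 6.22
tcp_pos: [0.5946, 0.3158, 0.1592]
orientation: [-0.001, 0.086, 0.996, -0.0]
wrist_force: [-0.4, 0.3, -1.9]
finger_gap: 0.0373
t 6.22 tcp [0.5946 0.3158 0.1592] yang 80.12 tilt [-0.001 -0.001 -1.   ] turn units 0.024 F [-0.41  0.32 -1.93] gap 0.0373
delta after turn [-0.0007  0.0004  0.1525]  before turn [-0.0007  0.0004  0.1525]
```

View pics/w3.png

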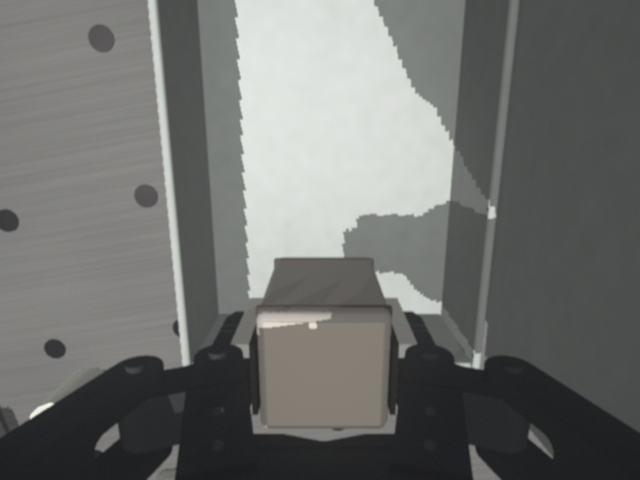

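View pics/s3.png

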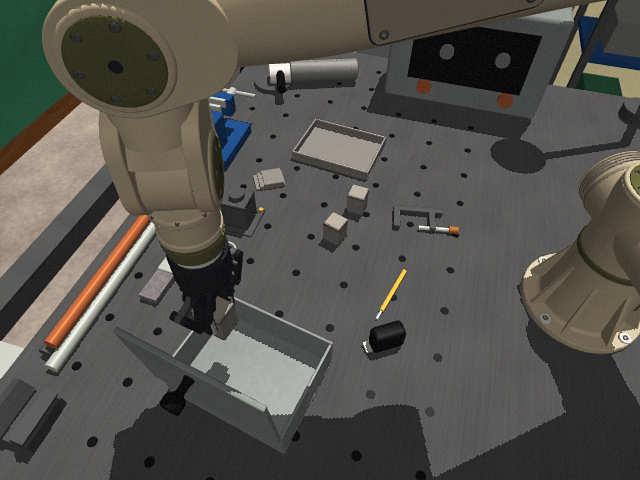

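The wrist picture shows the stub over the case floor, midway between the two long walls (columns ~180 and ~490). I'll lower it.

```bash
python3 -m creep '{"hand":[30,30,30,30,30],"delta_pos":[[0,0,0.03],[0,0,0.03],[0,0,0.03],[0,0,0.03],[0,0,0.015]],"turn":[0,0,0,0,0]}'
python3 -m creep '{"hand":[30,30,30,30,30],"delta_pos":[[0,0,0.006],[0,0,0.005],[0,0,0.004],[0,0,0],[0,0,0]],"turn":[0,0,0,0,0]}'
python3 plan.py .595 .316 .0372 80
```

```text
clock: 6.73
tcp_pos: [0.5923, 0.3126, 0.0497]
orientation: [-0.002, 0.088, 0.996, -0.001]
wrist_force: [0.0, -0.2, -2.6]
finger_gap: 0.037
clock: 7.15
tcp_pos: [0.5953, 0.3148, 0.0418]
orientation: [0.001, 0.087, 0.996, 0.0]
wrist_force: [-0.2, 0.7, -0.7]
finger_gap: 0.037
t 7.15 tcp [0.5953 0.3148 0.0418] yang 80.0 tilt [ 0.002  0.001 -1.   ] turn units 0.001 F [-0.23  0.69 -0.69] gap 0.037
delta after turn [0.0006 0.0014 0.0057]  before turn [0.0006 0.0014 0.0057]
```

```bash
python3 -m creep '{"hand":[30,30,30,30,30],"delta_pos":[[0,0,0.002],[0,0,0],[0,0,0],[0,0,0],[0,0,0]],"turn":[0,0,0,0,0]}'
python3 plan.py .595 .316 .0372 80
```

```text
clock: 7.57
tcp_pos: [0.5946, 0.3147, 0.039]
orientation: [0.0, 0.087, 0.996, 0.0]
wrist_force: [0.2, -0.3, -2.1]
finger_gap: 0.0374
t 7.57 tcp [0.5946 0.3147 0.039 ] yang 80.01 tilt [ 0.  0. -1.] turn units 0.002 F [ 0.17 -0.3  -2.05] gap 0.0374
delta after turn [-0.0002  0.0017  0.0023]  before turn [-0.0002  0.0017  0.0023]
```

```bash
python3 -m creep '{"hand":[30,30,30,30,30],"delta_pos":[[0,0,0.002],[0,0,0.001],[0,0,0],[0,0,0],[0,0,0]],"turn":[0,0,0,0,0]}'
python3 plan.py .595 .316 .0372 80
```

```text
clock: 7.98
tcp_pos: [0.5946, 0.3147, 0.0368]
orientation: [0.0, 0.087, 0.996, 0.0]
wrist_force: [-0.5, 0.1, 2.7]
finger_gap: 0.037
t 7.98 tcp [0.5946 0.3147 0.0368] yang 80.01 tilt [ 0.  0. -1.] turn units 0.002 F [-0.53  0.13  2.67] gap 0.037
delta after turn [-0.0002  0.0017 -0.0005]  before turn [-0.0002  0.0017 -0.0005]
```

The force rose to +2.7 N, so the stub is on the floor. I'll release it and rise.

```bash
python3 -m creep '{"hand":[58,58,58,58,58],"delta_pos":[[0,0,0],[0,0,0],[0,0,0],[0,0,0],[0,0,0]],"turn":[0,0,0,0,0]}'
python3 -m creep '{"hand":[58,58,58,58,58],"delta_pos":[[0,0,-0.02],[0,0,-0.035],[0,0,-0.035],[0,0,-0.035],[0,0,-0.035]],"turn":[0,0,0,0,0]}'
python3 plan.py .4993 -.012 .12 73
python3 - <<'E'
from h import *
snap('wrist','w4.png')
E
```

```text
clock: 8.4
tcp_pos: [0.5945, 0.3146, 0.0364]
orientation: [-0.0, 0.087, 0.996, 0.0]
wrist_force: [-0.5, -0.5, 0.5]
finger_gap: 0.0584
clock: 8.82
tcp_pos: [0.5943, 0.3145, 0.1656]
orientation: [-0.0, 0.087, 0.996, -0.0]
wrist_force: [0.4, -0.7, -0.4]
finger_gap: 0.0575
t 8.82 tcp [0.5943 0.3145 0.1656] yang 80.01 tilt [-0. -0. -1.] turn units 1.401 F [ 0.41 -0.73 -0.38] gap 0.0575
delta after turn [-0.0057 -0.425   0.0571]  before turn [ 0.0462 -0.4225  0.0571]
```

View pics/w4.png

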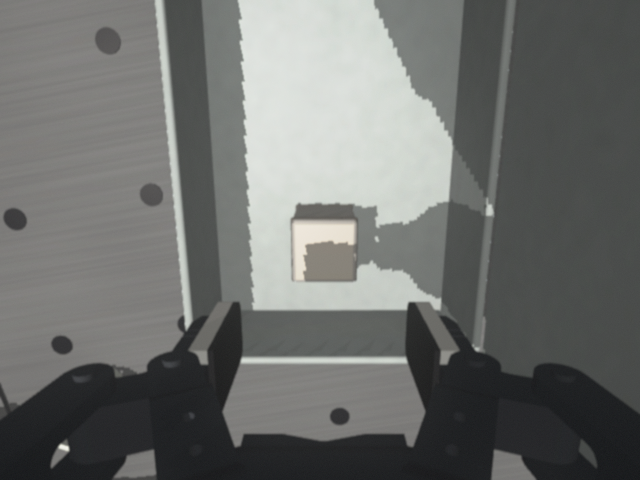

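Stub 1 stands upright on the case floor, top at (250, 325). Now stub 2.

```bash
python3 -m creep '{"hand":[70,70,70,70,70],"delta_pos":[[0,0,0],[0,0,0],[0,-0.033,0],[0,-0.033,0],[0,-0.033,0]],"turn":[0.7,0.7,0,0,0]}'
python3 -m creep '{"hand":[80,80,80,80,80],"delta_pos":[[0,-0.033,0],[0,-0.033,0],[0,-0.033,0],[0,-0.033,0],[0,-0.033,0]],"turn":[0,0,0,0,0]}'
python3 -m creep '{"hand":[80,80,80,80,80],"delta_pos":[[-0.001,-0.033,0.01],[-0.001,-0.033,0.012],[-0.001,-0.033,0.012],[-0.001,-0.033,0.012],[-0.001,-0.028,0.011]],"turn":[0,0,0,0,0]}'
python3 plan.py .4993 -.012 .032 73
python3 - <<'E'
from h import *
snap('wrist','w5.png')
E
```

```text
clock: 9.28
tcp_pos: [0.5709, 0.2384, 0.164]
orientation: [-0.0, 0.147, 0.989, -0.0]
wrist_force: [-0.2, -0.7, 0.5]
finger_gap: 0.0699
clock: 9.7
tcp_pos: [0.5323, 0.1115, 0.1644]
orientation: [0.0, 0.148, 0.989, 0.0]
wrist_force: [-0.2, 0.7, -0.3]
finger_gap: 0.0799
clock: 10.12
tcp_pos: [0.4986, -0.0124, 0.1184]
orientation: [0.0, 0.148, 0.989, -0.0]
wrist_force: [1.3, -0.2, 0.1]
finger_gap: 0.0798
t 10.12 tcp [ 0.4986 -0.0124  0.1184] yang 72.98 tilt [ 0. -0. -1.] turn units -0.004 F [ 1.26 -0.15  0.13] gap 0.0798
delta after turn [-0.0007  0.0008  0.108 ]  before turn [-0.0007  0.0008  0.108 ]
```

View pics/w5.png

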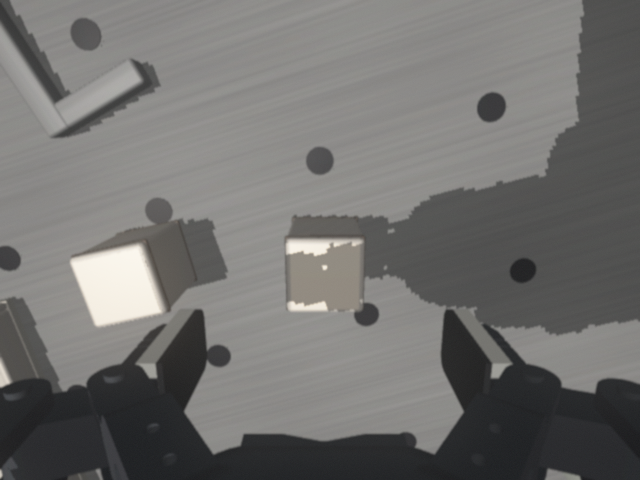

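The wrist picture shows stub 2 centred (columns 287–363) and square to the jaws. Stub 3 at the left is clear of the finger.

```bash
python3 -m creep '{"hand":[80,80,75,70,65],"delta_pos":[[0,0,0.03],[0,0,0.03],[0,0,0.03],[0,0,0.018],[0,0,0]],"turn":[0,0,0,0,0]}'
python3 -m creep '{"hand":[30,30,30,30,30],"delta_pos":[[0,0,0],[0,0,0],[0,0,0],[0,0,0],[0,0,0]],"turn":[0,0,0,0,0]}' 60
python3 -m creep '{"hand":[30,30,30,30,30],"delta_pos":[[0,0,0],[0,0,0],[0,0,0],[0,0,0],[0,0,0]],"turn":[0,0,0,0,0]}' 60;  python3 plan.py .4993 -.012 .032 
python3 -m creep '{"hand":[30,30,30,30,30],"delta_pos":[[0,0,-0.01],[0,0,-0.01],[0,0,0],[0,0,0],[0,0,0]],"turn":[0,0,0,0,0]}'
python3 -m creep '{"hand":[30,30,30,30,30],"delta_pos":[[0,0,0],[0,0,0],[0,0,0],[0,0,0],[0,0,0]],"turn":[0,0,0,0,0]}'
python3 -m creep '{"hand":[30,30,30,30,30],"delta_pos":[[0,0,0],[0,0,0],[0,0,0],[0,0,0],[0,0,0]],"turn":[0,0,0,0,0]}'
```

```text
clock: 10.58
tcp_pos: [0.4966, -0.0105, 0.0295]
orientation: [-0.003, 0.148, 0.989, 0.0]
wrist_force: [-0.6, -0.7, 0.3]
finger_gap: 0.0651
clock: 11.0
tcp_pos: [0.5004, -0.0112, 0.0338]
orientation: [0.001, 0.148, 0.989, -0.0]
wrist_force: [-0.7, -0.6, 5.8]
finger_gap: 0.0372
clock: 11.42
tcp_pos: [0.5004, -0.0113, 0.0338]
orientation: [0.001, 0.148, 0.989, -0.0]
wrist_force: [-1.0, -1.1, 6.2]
finger_gap: 0.037
t 11.42 tcp [ 0.5004 -0.0113  0.0338] yang 73.01 tilt [ 0.003 -0.001 -1.   ] turn units 0.0 F [-1.04 -1.08  6.22] gap 0.037
delta after turn [ 0.001  -0.0013  0.0022]  before turn [ 0.001  -0.0013  0.0022]
clock: 11.83
tcp_pos: [0.4989, -0.0108, 0.0483]
orientation: [-0.0, 0.148, 0.989, 0.0]
wrist_force: [-0.1, 0.8, -5.4]
finger_gap: 0.037
clock: 12.25
tcp_pos: [0.4991, -0.011, 0.0483]
orientation: [-0.0, 0.148, 0.989, 0.0]
wrist_force: [0.4, 0.3, -5.8]
finger_gap: 0.0367
clock: 12.67
tcp_pos: [0.4992, -0.011, 0.0485]
orientation: [0.0, 0.148, 0.989, 0.0]
wrist_force: [0.9, 0.1, -4.6]
finger_gap: 0.0374
```

Stub 2 pulls about 5.3 N, or 0.54 kg, so it is heavy and goes in the tray.

```bash
python3 -m creep '{"hand":[30,30,30,30,30],"delta_pos":[[0,0,-0.028],[0,0,-0.03],[0,0,-0.03],[0,0,-0.03],[0,0,0]],"turn":[0,0,-0.75,-0.75,-0.75]}'; python3 plan.py .610 -.2985 .14 84.2
```

```text
clock: 13.08
tcp_pos: [0.5022, -0.0115, 0.1478]
orientation: [0.004, 0.048, 0.999, -0.0]
wrist_force: [1.7, -0.1, -6.3]
finger_gap: 0.0373
t 13.08 tcp [ 0.5022 -0.0115  0.1478] yang 84.45 tilt [ 0.008 -0.001 -1.   ] turn units 0.049 F [ 1.71 -0.1  -6.31] gap 0.0373
delta after turn [-0.1703 -0.3433  0.0113]  before turn [-0.1688 -0.3441  0.0113]
```

```bash
python3 -m creep '{"hand":[30,30,30,30,30],"delta_pos":[[-0.017,-0.0343,0],[-0.017,-0.0343,0],[-0.017,-0.0343,0],[-0.017,-0.0343,0],[-0.017,-0.0343,0]],"turn":[0,0,0,0,0]}'
python3 -m creep '{"hand":[30,30,30,30,30],"delta_pos":[[-0.017,-0.0343,0],[-0.017,-0.0343,0],[-0.017,-0.0343,0],[-0.017,-0.0343,0],[-0.017,-0.0343,0]],"turn":[0,0,0,0,0]}'
python3 -m creep '{"hand":[30,30,30,30,30],"delta_pos":[[0,0,0.03],[0,0,0.03],[0,0,0.03],[0,0,0.02],[0,0,0]],"turn":[0,0,0,0,0]}'
python3 plan.py .610 -.2985 .0388 84.2
python3 - <<'E'
from h import *
snap('wrist','w6.png')
E
```

```text
clock: 13.5
tcp_pos: [0.5533, -0.1555, 0.1428]
orientation: [-0.0, 0.05, 0.999, 0.0]
wrist_force: [1.1, 0.7, -5.6]
finger_gap: 0.037
clock: 13.92
tcp_pos: [0.6071, -0.299, 0.1423]
orientation: [-0.0, 0.05, 0.999, 0.0]
wrist_force: [0.8, -0.1, -5.5]
finger_gap: 0.037
clock: 14.33
tcp_pos: [0.6039, -0.2958, 0.0494]
orientation: [-0.004, 0.05, 0.999, 0.002]
wrist_force: [-0.5, 0.5, -5.4]
finger_gap: 0.0373
t 14.33 tcp [ 0.6039 -0.2958  0.0494] yang 84.23 tilt [-0.008  0.005 -1.   ] turn units 0.007 F [-0.54  0.47 -5.41] gap 0.0373
delta after turn [-0.0081 -0.0027  0.0132]  before turn [-0.0081 -0.0027  0.0132]
```

View pics/w6.png

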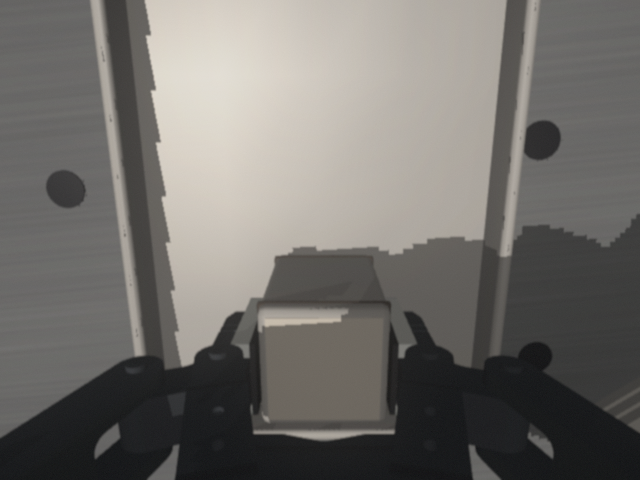

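The wrist picture shows the stub inside the tray, midway between the rims (columns ~140 and ~500). I'll lower it gently.

```bash
python3 -m creep '{"hand":[30,30,30,30,30],"delta_pos":[[0,0,0.006],[0,0,0.005],[0,0,0.003],[0,0,0],[0,0,0]],"turn":[0,0,0,0,0]}'
python3 -m creep '{"hand":[30,30,30,30,30],"delta_pos":[[0,0,0.001],[0,0,0],[0,0,0],[0,0,0],[0,0,0]],"turn":[0,0,0,0,0]}'
python3 plan.py .610 -.2985 .0388 84.2
```

```text
clock: 14.8
tcp_pos: [0.6073, -0.2977, 0.0443]
orientation: [0.0, 0.05, 0.999, -0.0]
wrist_force: [0.3, -0.3, -5.4]
finger_gap: 0.0372
clock: 15.22
tcp_pos: [0.6071, -0.2976, 0.0429]
orientation: [0.0, 0.05, 0.999, 0.0]
wrist_force: [-0.4, -0.7, -6.0]
finger_gap: 0.0373
t 15.22 tcp [ 0.6071 -0.2976  0.0429] yang 84.26 tilt [ 0.  0. -1.] turn units 0.012 F [-0.41 -0.74 -6.  ] gap 0.0373
delta after turn [-0.0037 -0.0008  0.0052]  before turn [-0.0037 -0.0008  0.0052]
```

```bash
python3 -m creep '{"hand":[30,30,30,30,30],"delta_pos":[[0,0,0.002],[0,0,0.001],[0,0,0.001],[0,0,0.001],[0,0,0]],"turn":[0,0,0,0,0]}'
python3 plan.py .610 -.2985 .0388 84.2
```

```text
clock: 15.63
tcp_pos: [0.607, -0.2976, 0.0389]
orientation: [-0.0, 0.05, 0.999, 0.0]
wrist_force: [-0.3, -0.4, -3.8]
finger_gap: 0.0373
t 15.63 tcp [ 0.607  -0.2976  0.0389] yang 84.26 tilt [-0.  0. -1.] turn units 0.011 F [-0.34 -0.45 -3.75] gap 0.0373
delta after turn [-0.0039 -0.0008  0.0001]  before turn [-0.0039 -0.0008  0.0001]
```

```bash
python3 -m creep '{"hand":[30,30,30,30,30],"delta_pos":[[0,0,0.001],[0,0,0],[0,0,0],[0,0,0],[0,0,0]],"turn":[0,0,0,0,0]}'
python3 plan.py .610 -.2985 .0388 84.2
```

```text
clock: 16.05
tcp_pos: [0.607, -0.2976, 0.0389]
orientation: [0.0, 0.05, 0.999, -0.0]
wrist_force: [-4.4, 2.3, 7.2]
finger_gap: 0.037
t 16.05 tcp [ 0.607  -0.2976  0.0389] yang 84.26 tilt [ 0. -0. -1.] turn units 0.011 F [-4.42  2.28  7.19] gap 0.037
delta after turn [-0.0038 -0.0008  0.0001]  before turn [-0.0038 -0.0008  0.0001]
```

Contact at +7 N. I'll release and go to stub 3.

```bash
python3 -m creep '{"hand":[58,58,58,58,58],"delta_pos":[[0,0,0],[0,0,0],[0,0,0],[0,0,0],[0,0,0]],"turn":[0,0,0,0,0]}'
python3 -m creep '{"hand":[58,58,58,58,58],"delta_pos":[[0,0,-0.02],[0,0,-0.03],[0,0,-0.03],[0,0,-0.03],[0,0,-0.02]],"turn":[0,0,0,0,0]}'
python3 plan.py .4752 -.1095 .12 85.2
python3 - <<'E'
from h import *
snap('wrist','w7.png')
E
```

```text
clock: 16.47
tcp_pos: [0.6073, -0.2978, 0.038]
orientation: [0.0, 0.05, 0.999, -0.0]
wrist_force: [-0.0, -0.3, -0.4]
finger_gap: 0.058
clock: 16.88
tcp_pos: [0.6079, -0.2981, 0.1447]
orientation: [0.001, 0.05, 0.999, -0.001]
wrist_force: [0.7, -0.1, 1.7]
finger_gap: 0.0583
t 16.88 tcp [ 0.6079 -0.2981  0.1447] yang 84.26 tilt [ 0.003 -0.002 -1.   ] turn units -0.188 F [ 0.73 -0.07  1.65] gap 0.0583
delta after turn [0.1851 0.2211 0.03  ]  before turn [0.1887 0.2181 0.03  ]
```

View pics/w7.png

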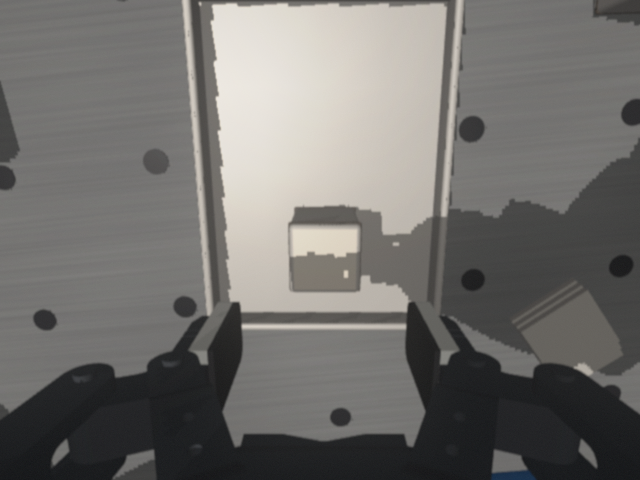

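Stub 2 stands upright in the tray, top at (257, 325). Moving to stub 3.

```bash
python3 -m creep '{"hand":[65,70,75,80,80],"delta_pos":[[0,0,0],[0.026,0.031,0],[0.026,0.031,0],[0.026,0.031,0],[0.026,0.031,0]],"turn":[-0.19,0,0,0,0]}'
python3 -m creep '{"hand":[80,80,80,80,80],"delta_pos":[[0.026,0.031,0.005],[0.026,0.031,0.01],[0.028,0.034,0.01],[0,0,0],[0,0,0]],"turn":[0,0,0,0,0]}'
python3 plan.py .4752 -.1095 .032 85.2
python3 - <<'E'
from h import *
snap('wrist','w8.png')
E
```

```text
clock: 17.35
tcp_pos: [0.5306, -0.1904, 0.1399]
orientation: [-0.001, 0.042, 0.999, 0.001]
wrist_force: [0.3, -0.5, -0.9]
finger_gap: 0.0798
clock: 17.77
tcp_pos: [0.4723, -0.1078, 0.1201]
orientation: [-0.002, 0.04, 0.999, 0.001]
wrist_force: [0.2, -0.9, -0.2]
finger_gap: 0.0799
t 17.77 tcp [ 0.4723 -0.1078  0.1201] yang 85.36 tilt [-0.004  0.002 -1.   ] turn units 0.032 F [ 0.22 -0.9  -0.2 ] gap 0.0799
delta after turn [-0.0043 -0.002   0.1101]  before turn [-0.0043 -0.002   0.1101]
```

View pics/w8.png

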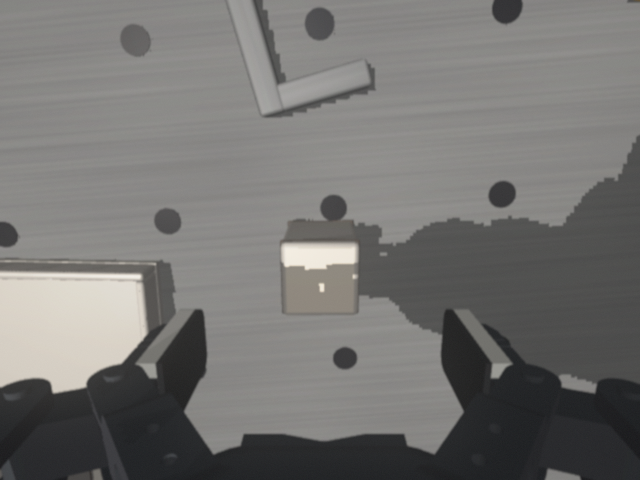

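Stub 3 is nearly centred (columns 281–358), so I'll make a slight correction and descend.

```bash
python3 -m creep '{"hand":[80,80,75,70,65],"delta_pos":[[-0.001,-0.001,0.03],[0,0,0.03],[0,0,0.03],[0,0,0.02],[0,0,0]],"turn":[0,0,0,0,0]}'
python3 -m creep '{"hand":[30,30,30,30,30],"delta_pos":[[0,0,0],[0,0,0],[0,0,0],[0,0,0],[0,0,0]],"turn":[0,0,0,0,0]}' 60
python3 -m creep '{"hand":[30,30,30,30,30],"delta_pos":[[0,0,0],[0,0,0],[0,0,0],[0,0,0],[0,0,0]],"turn":[0,0,0,0,0]}' 60;  python3 plan.py .4752 -.1095 .032 
python3 -m creep '{"hand":[30,30,30,30,30],"delta_pos":[[0,0,-0.01],[0,0,-0.01],[0,0,0],[0,0,0],[0,0,0]],"turn":[0,0,0,0,0]}'
python3 -m creep '{"hand":[30,30,30,30,30],"delta_pos":[[0,0,0],[0,0,0],[0,0,0],[0,0,0],[0,0,0]],"turn":[0,0,0,0,0]}'
python3 -m creep '{"hand":[30,30,30,30,30],"delta_pos":[[0,0,0],[0,0,0],[0,0,0],[0,0,0],[0,0,0]],"turn":[0,0,0,0,0]}'
```

```text
clock: 18.23
tcp_pos: [0.4745, -0.1111, 0.0307]
orientation: [-0.002, 0.042, 0.999, 0.001]
wrist_force: [-0.5, 0.1, 0.8]
finger_gap: 0.0649
clock: 18.65
tcp_pos: [0.4772, -0.1114, 0.0352]
orientation: [0.001, 0.042, 0.999, -0.001]
wrist_force: [2.2, -0.2, 0.9]
finger_gap: 0.037
clock: 19.07
tcp_pos: [0.4772, -0.1114, 0.0352]
orientation: [0.002, 0.042, 0.999, -0.001]
wrist_force: [1.6, -0.4, 6.0]
finger_gap: 0.037
t 19.07 tcp [ 0.4772 -0.1114  0.0352] yang 85.21 tilt [ 0.003 -0.001 -1.   ] turn units 0.0 F [ 1.59 -0.38  5.96] gap 0.037
delta after turn [0.0027 0.0022 0.004 ]  before turn [0.0027 0.0022 0.004 ]
clock: 19.48
tcp_pos: [0.4753, -0.1105, 0.0497]
orientation: [-0.0, 0.042, 0.999, 0.0]
wrist_force: [-0.3, -0.1, -5.3]
finger_gap: 0.0371
clock: 19.9
tcp_pos: [0.4757, -0.1107, 0.0499]
orientation: [-0.0, 0.042, 0.999, 0.0]
wrist_force: [-0.9, -0.1, -5.2]
finger_gap: 0.0372
clock: 20.32
tcp_pos: [0.4758, -0.1108, 0.05]
orientation: [0.0, 0.042, 0.999, 0.0]
wrist_force: [-0.9, 0.3, -6.2]
finger_gap: 0.0371
```

Stub 3 pulls about 5.5 N, so it is heavy and also goes in the tray.

```bash
python3 -m creep '{"hand":[30,30,30,30,30],"delta_pos":[[0,0,-0.025],[0,0,-0.03],[0,0,-0.03],[0,0,-0.02],[0,0,0]],"turn":[0,0.2,0,0,0]}'; python3 plan.py .521 -.289 .0402 84.2
```

```text
clock: 20.73
tcp_pos: [0.4782, -0.1118, 0.1376]
orientation: [0.003, 0.051, 0.999, -0.001]
wrist_force: [1.6, -0.8, -7.0]
finger_gap: 0.0371
t 20.73 tcp [ 0.4782 -0.1118  0.1376] yang 84.21 tilt [ 0.006 -0.003 -1.   ] turn units 0.002 F [ 1.55 -0.8  -6.97] gap 0.0371
delta after turn [-0.0748 -0.2148  0.1227]  before turn [-0.0747 -0.2148  0.1227]
```

```bash
python3 -m creep '{"hand":[30,30,30,30,30],"delta_pos":[[-0.011,-0.031,0],[-0.011,-0.031,0],[-0.011,-0.031,0],[-0.011,-0.031,0],[-0.011,-0.031,0]],"turn":[0,0,0,0,0]}'
python3 -m creep '{"hand":[30,30,30,30,30],"delta_pos":[[-0.011,-0.031,0],[-0.011,-0.03,0],[0,0,0.025],[0,0,0.025],[0,0,0.025]],"turn":[0,0,0,0,0]}'
python3 -m creep '{"hand":[30,30,30,30,30],"delta_pos":[[0,0,0.02],[0,0,0.01],[0,0,0.005],[0,0,0],[0,0,0]],"turn":[0,0,0,0,0]}'
python3 plan.py .521 -.289 .0402 84.2
```

```text
clock: 21.15
tcp_pos: [0.5066, -0.2393, 0.1325]
orientation: [-0.001, 0.05, 0.999, 0.001]
wrist_force: [0.8, -0.1, -5.1]
finger_gap: 0.0371
clock: 21.57
tcp_pos: [0.5191, -0.2894, 0.0717]
orientation: [-0.0, 0.051, 0.999, 0.0]
wrist_force: [-0.2, 0.1, -5.4]
finger_gap: 0.037
clock: 21.98
tcp_pos: [0.52, -0.289, 0.0463]
orientation: [0.0, 0.05, 0.999, -0.0]
wrist_force: [0.5, -0.7, -5.7]
finger_gap: 0.0369
t 21.98 tcp [ 0.52   -0.289   0.0463] yang 84.22 tilt [ 0. -0. -1.] turn units 0.003 F [ 0.46 -0.66 -5.75] gap 0.0369
delta after turn [-0.0013  0.0002  0.0076]  before turn [-0.0013  0.0002  0.0076]
```

```bash
python3 -m creep '{"hand":[30,30,30,30,30],"delta_pos":[[0,0,0.003],[0,0,0.002],[0,0,0.001],[0,0,0.001],[0,0,0]],"turn":[0,0,0,0,0]}'
python3 -m creep '{"hand":[30,30,30,30,30],"delta_pos":[[0,0,0.001],[0,0,0],[0,0,0],[0,0,0],[0,0,0]],"turn":[0,0,0,0,0]}'
python3 plan.py .521 -.289 .0402 84.2
```

```text
clock: 22.4
tcp_pos: [0.5197, -0.2889, 0.0406]
orientation: [0.0, 0.051, 0.999, -0.0]
wrist_force: [-0.6, 0.9, -5.0]
finger_gap: 0.0371
clock: 22.82
tcp_pos: [0.5198, -0.289, 0.0403]
orientation: [0.0, 0.051, 0.999, -0.0]
wrist_force: [-1.7, 1.6, 4.2]
finger_gap: 0.0375
t 22.82 tcp [ 0.5198 -0.289   0.0403] yang 84.21 tilt [ 0. -0. -1.] turn units 0.002 F [-1.68  1.57  4.17] gap 0.0375
delta after turn [-0.0015  0.0001  0.0001]  before turn [-0.0015  0.0001  0.0001]
```

```bash
python3 -m creep '{"hand":[58,58,58,58,58],"delta_pos":[[0,0,0],[0,0,0],[0,0,0],[0,0,0],[0,0,0]],"turn":[0,0,0,0,0]}'
python3 -m creep '{"hand":[58,58,58,58,58],"delta_pos":[[0,0,-0.02],[0,0,-0.03],[0,0,-0.04],[0,0,-0.04],[0,0,-0.04]],"turn":[0,0,0,0,0]}'
python3 - <<'E'
from h import *
snap('wrist','w9.png')
P=np.load('P.npy'); z=P[...,2]
C=np.array([.552,.328]); a=np.radians(80); u=np.array([np.cos(a),np.sin(a)]); v=np.array([-u[1],u[0]])
U=(P[...,:2]-C)@u; V=(P[...,:2]-C)@v
for lo in (-.1,-.05,.03,.08):
    m=(V>lo)&(V<lo+.03)&(z>.085)&(z<.3)&(U>0)&(U<.2)
    A=np.polyfit(z[m],U[m],1); print(lo,m.sum(),'zmax',np.percentile(z[m],99),'U at z=.075',np.polyval(A,.075),'slope',A[0],'theta',np.pi/2+np.arctan(A[0]),'Umax',U[m].max())
for zz in (.085,.15,.22):
    m=(abs(z-zz)<.012)&(U>.06)&(U<.2)&(abs(V)<.15); print(zz,V[m].min(),V[m].max())
m=(abs(V)<.1)&(z<.009)&(z>0.002)&(abs(U)<.1); 
print('floor',np.percentile(U[m],[1,99]),np.percentile(V[m],[1,99]))
E
python3 plan.py .35 .35 .21 80
```

```text
clock: 23.23
tcp_pos: [0.5199, -0.2891, 0.0396]
orientation: [0.0, 0.051, 0.999, -0.0]
wrist_force: [0.1, 0.2, -0.4]
finger_gap: 0.0582
clock: 23.65
tcp_pos: [0.5194, -0.2887, 0.1768]
orientation: [-0.0, 0.051, 0.999, 0.0]
wrist_force: [0.9, -0.4, -0.2]
finger_gap: 0.0583
-0.1 578 zmax 0.24679742467404941 U at z=.075 0.08396670626299586 slope 0.0930149422404629 theta 1.663544404726113 Umax 0.10668618977087327
-0.05 596 zmax 0.24681595375457105 U at z=.075 0.0840256392495757 slope 0.09260151792570788 theta 1.6631345109824758 Umax 0.10750194198168032
0.03 620 zmax 0.24634165932449734 U at z=.075 0.08390724885153247 slope 0.09309666730877139 theta 1.6636254281812637 Umax 0.10684893000942544
0.08 636 zmax 0.2458654824762195 U at z=.075 0.083800358047428 slope 0.09421832626521615 theta 1.6647373336939093 Umax 0.10696981091745827
0.085 -0.10934550572748908 0.11085807733131538
0.15 -0.10943963916097899 0.11061761146302866
0.22 -0.10898541232666438 0.11055403891728532
floor [-0.09395659  0.0792562 ] [-0.09774743  0.09797661]
t 23.7 tcp [ 0.5221 -0.2907  0.1842] yang 84.21 tilt [ 0.008 -0.006 -1.   ] turn units 0.842 F [ 1.48 -0.52  3.63] gap 0.0581
delta after turn [ 0.3506  0.7512 -0.0387]  before turn [ 0.2945  0.7749 -0.0387]
```

View pics/w9.png

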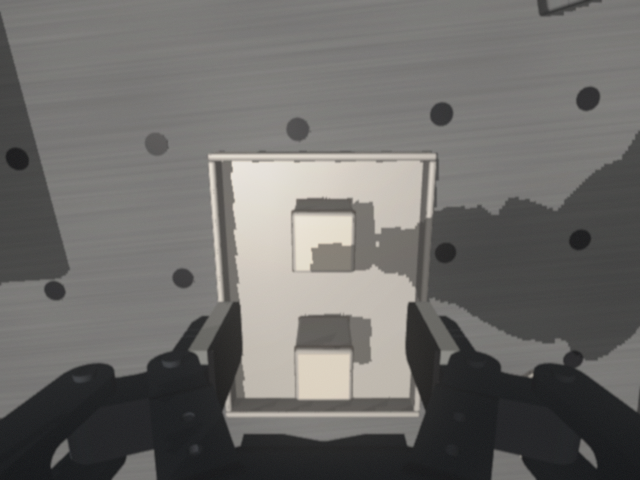

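The tray now holds both heavy stubs upright, at (240, 323) and (372, 325). The lid measures about 1.66 rad, with its free edge at z ≈ 0.246. I'll close the fingers and go round the case's near end to get behind the lid.

```bash
python3 plan.py .36 .50 .21 80
python3 -m creep '{"hand":[0,0,0,0,0],"delta_pos":[[0,0,-0.01],[0.016,0.04,-0.005],[0.016,0.04,-0.005],[0.016,0.04,-0.005],[0.016,0.04,-0.005]],"turn":[0.842,0,0,0,0]}'
python3 -m creep '{"hand":[0,0,0,0,0],"delta_pos":[[0.016,0.04,0],[0.016,0.04,0],[0.016,0.04,0],[0.016,0.04,0],[0.016,0.04,0]],"turn":[0,0,0,0,0]}'
python3 plan.py .36 .50 .21 80
```

```text
t 23.7 tcp [ 0.5221 -0.2907  0.1842] yang 84.21 tilt [ 0.008 -0.006 -1.   ] turn units 0.842 F [ 1.48 -0.52  3.63] gap 0.0581
delta after turn [ 0.3709  0.938  -0.0397]  before turn [ 0.301   0.9628 -0.0397]
clock: 24.12
tcp_pos: [0.491, -0.1529, 0.1996]
orientation: [0.0, 0.088, 0.996, 0.0]
wrist_force: [0.4, 1.4, -0.2]
finger_gap: 0.0001
clock: 24.53
tcp_pos: [0.4557, 0.0162, 0.1997]
orientation: [0.0, 0.087, 0.996, 0.0]
wrist_force: [0.7, -0.2, 0.8]
finger_gap: 0.0004
t 24.53 tcp [0.4557 0.0162 0.1997] yang 79.98 tilt [ 0.001  0.    -1.   ] turn units -0.004 F [ 0.67 -0.16  0.84] gap 0.0004
delta after turn [ 0.2228  0.5748 -0.013 ]  before turn [ 0.2231  0.5747 -0.013 ]
```

```bash

python3 -m creep '{"hand":[0,0,0,0,0],"delta_pos":[[0.016,0.04,-0.003],[0.016,0.04,-0.003],[0.016,0.04,-0.003],[0.016,0.04,-0.003],[0.016,0.04,-0.003]],"turn":[0,0,0,0,0]}'
python3 -m creep '{"hand":[0,0,0,0,0],"delta_pos":[[0.016,0.04,0],[0.016,0.04,0],[0.016,0.04,0],[0.016,0.04,0],[0.015,0.04,0]],"turn":[0,0,0,0,0]}'
python3 -m creep '{"hand":[0,0,0,0,0],"delta_pos":[[0.016,0.04,0],[0.016,0.04,0],[0.016,0.04,0],[0.016,0.04,0],[0,0.01,0]],"turn":[0,0,0,0,0]}'
python3 plan.py .513 .482 .21 80
```

```text
clock: 24.95
tcp_pos: [0.4205, 0.185, 0.2119]
orientation: [0.0, 0.087, 0.996, 0.0]
wrist_force: [1.1, 0.7, -0.2]
finger_gap: 0.0002
clock: 25.37
tcp_pos: [0.3859, 0.3537, 0.2117]
orientation: [0.0, 0.087, 0.996, 0.0]
wrist_force: [0.6, 0.1, -0.5]
finger_gap: 0.0002
clock: 25.78
tcp_pos: [0.3581, 0.4991, 0.211]
orientation: [-0.0, 0.085, 0.996, 0.001]
wrist_force: [0.2, -0.2, 0.6]
finger_gap: -0.0
t 25.78 tcp [0.3581 0.4991 0.211 ] yang 80.24 tilt [-0.     0.002 -1.   ] turn units 0.048 F [ 0.21 -0.19  0.59] gap -0.0
delta after turn [-0.1944  0.0125  0.0012]  before turn [-0.1945  0.0117  0.0012]
```

```bash

python3 -m creep '{"hand":[0,0,0,0,0],"delta_pos":[[-0.015,0.013,0],[-0.036,0,0],[-0.036,0,0],[-0.036,0,0],[-0.036,0,0]],"turn":[0,0,0,0,0]}'
python3 -m creep '{"hand":[0,0,0,0,0],"delta_pos":[[-0.034,0,0],[0,0,0],[0,0,0],[0,0,0],[0,0,0]],"turn":[0,0,0,0,0]}'
python3 plan.py .513 .482 .21 80
python3 - <<'E'
from h import *
snap('side','s10.png')
snap('wrist','w10.png')
E
```

```text
clock: 26.2
tcp_pos: [0.488, 0.4825, 0.2114]
orientation: [0.0, 0.087, 0.996, -0.0]
wrist_force: [0.3, -0.1, 0.5]
finger_gap: 0.0
clock: 26.62
tcp_pos: [0.5126, 0.4783, 0.2117]
orientation: [-0.0, 0.087, 0.996, -0.0]
wrist_force: [1.3, 0.6, 0.3]
finger_gap: 0.0002
t 26.62 tcp [0.5126 0.4783 0.2117] yang 80.04 tilt [-0.001 -0.    -1.   ] turn units 0.008 F [1.3  0.58 0.26] gap 0.0002
delta after turn [0.0003 0.0047 0.0021]  before turn [0.0003 0.0047 0.0021]
```

View pics/s10.png

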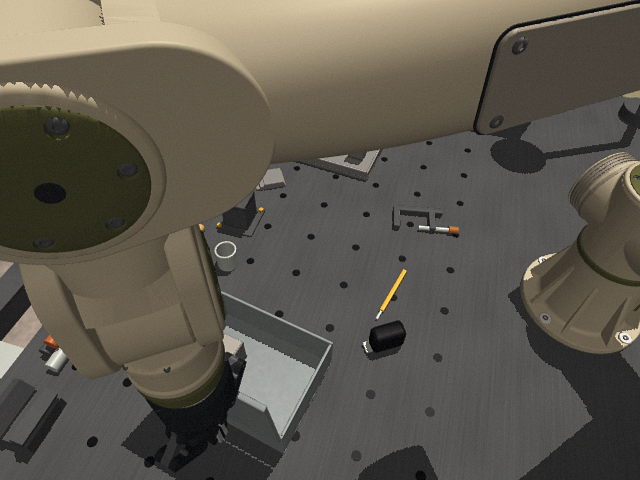

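View pics/w10.png

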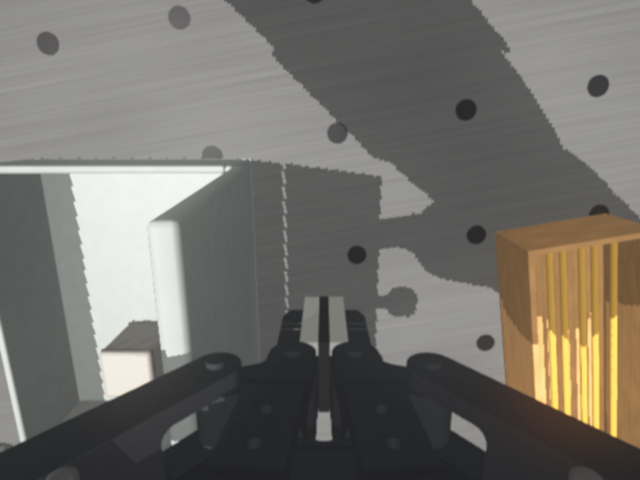

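The fingers are behind the lid: the wrist picture shows the lid plate edge at columns 150–290 and the tips at ~323. I'll raise a little and then push the lid over gently.

```bash

python3 -m creep '{"hand":[0,0,0,0,0],"delta_pos":[[0,0,-0.015],[0,0,-0.015],[0,-0.012,0],[0,-0.01,0],[0,-0.01,0]],"turn":[0,0,0,0,0]}'
python3 -m creep '{"hand":[0,0,0,0,0],"delta_pos":[[0,-0.012,0],[0,-0.012,0],[0,-0.012,0],[0,-0.012,0],[0,0,0]],"turn":[0,0,0,0,0]}'
python3 plan.py .513 .482 .21 80
python3 - <<'E'
from h import *
snap('wrist','w11.png')
E
```

```text
clock: 27.13
tcp_pos: [0.5084, 0.4533, 0.2361]
orientation: [0.0, 0.087, 0.996, 0.001]
wrist_force: [1.1, 2.8, 1.3]
finger_gap: -0.0002
clock: 27.55
tcp_pos: [0.5017, 0.4134, 0.2357]
orientation: [-0.0, 0.088, 0.996, -0.0]
wrist_force: [-0.3, -0.1, 0.2]
finger_gap: 0.0001
t 27.55 tcp [0.5017 0.4134 0.2357] yang 79.94 tilt [-0.001 -0.001 -1.   ] turn units -0.011 F [-0.33 -0.14  0.17] gap 0.0001
delta after turn [0.001  0.0869 0.032 ]  before turn [0.0011 0.0869 0.032 ]
```

View pics/w11.png

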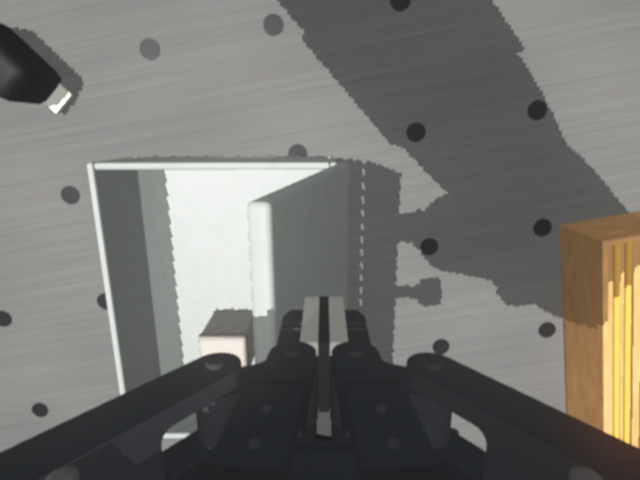

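The lid is following: it now leans towards the stubs. Continuing along the arc.

```bash

python3 -m creep '{"hand":[0,0,0,0,0],"delta_pos":[[0,-0.018,0.004],[0,-0.018,0.004],[0,-0.017,0.0075],[0,-0.017,0.0075],[0,-0.015,0.011]],"turn":[0,0,0,0,0]}'
python3 plan.py .513 .482 .21 80
python3 -m creep '{"hand":[0,0,0,0,0],"delta_pos":[[0,-0.015,0.011],[0,-0.013,0.0135],[0,-0.013,0.0135],[0,-0.01,0.016],[0,-0.01,0.016]],"turn":[0,0,0,0,0]}'
python3 plan.py .513 .482 .21 80
python3 - <<'E'
from h import *
snap('wrist','w12.png')
E
```

```text
clock: 28.02
tcp_pos: [0.4909, 0.3481, 0.209]
orientation: [0.001, 0.087, 0.996, 0.001]
wrist_force: [0.1, 0.1, 1.8]
finger_gap: -0.0005
t 28.02 tcp [0.4909 0.3481 0.209 ] yang 80.02 tilt [ 0.002  0.001 -1.   ] turn units 0.003 F [0.11 0.1  1.82] gap -0.0005
delta after turn [ 0.0019  0.1696 -0.001 ]  before turn [ 0.0018  0.1696 -0.001 ]
clock: 28.43
tcp_pos: [0.4824, 0.2999, 0.1524]
orientation: [0.0, 0.087, 0.996, 0.0]
wrist_force: [0.8, 1.5, 0.3]
finger_gap: -0.0001
t 28.43 tcp [0.4824 0.2999 0.1524] yang 80.0 tilt [ 0.001  0.    -1.   ] turn units -0.0 F [0.83 1.52 0.34] gap -0.0001
delta after turn [ 0.0018  0.2308 -0.0719]  before turn [ 0.0018  0.2308 -0.0719]
```

View pics/w12.png

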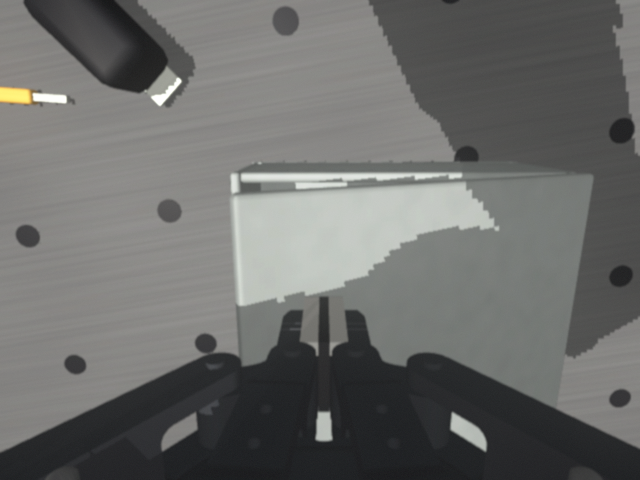

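The lid is nearly shut; I'll press it down the rest of the way.

```bash

python3 -m creep '{"hand":[0,0,0,0,0],"delta_pos":[[0,-0.006,0.016],[0,-0.006,0.016],[0,-0.003,0.015],[0,-0.003,0.012],[0,0,0.008]],"turn":[0,0,0,0,0]}'
python3 plan.py .513 .482 .21 80
python3 -m creep '{"hand":[0,0,0,0,0],"delta_pos":[[0,0,0.004],[0,0,0.003],[0,0,0.002],[0,0,0.0],[0,0,0]],"turn":[0,0,0,0,0]}'
python3 plan.py .513 .482 .21 80
```

```text
clock: 28.9
tcp_pos: [0.4794, 0.2857, 0.0981]
orientation: [-0.0, 0.087, 0.996, -0.0]
wrist_force: [-0.8, -0.8, 0.6]
finger_gap: -0.0002
t 28.9 tcp [0.4794 0.2857 0.0981] yang 79.99 tilt [-0.001 -0.001 -1.   ] turn units -0.002 F [-0.76 -0.84  0.59] gap -0.0002
delta after turn [ 0.0013  0.2488 -0.1401]  before turn [ 0.0014  0.2488 -0.1401]
clock: 29.32
tcp_pos: [0.4794, 0.2859, 0.0944]
orientation: [0.0, 0.087, 0.996, -0.0]
wrist_force: [-6.7, -4.2, 16.3]
finger_gap: 0.0001
t 29.32 tcp [0.4794 0.2859 0.0944] yang 80.01 tilt [ 0.001 -0.    -1.   ] turn units 0.002 F [-6.68 -4.24 16.27] gap 0.0001
delta after turn [ 0.0011  0.2487 -0.1446]  before turn [ 0.001   0.2487 -0.1446]
```

The tip stops firmly at z = 0.083 (the shut lid's outer face) with 16 N. I'll retreat and check.

```bash

python3 -m creep '{"hand":[0,0,0,0,0],"delta_pos":[[0,0,-0.02],[0,0,-0.03],[0,0,-0.03],[0,0,-0.03],[0,0,-0.03]],"turn":[0,0,0,0,0]}'
python3 -m creep '{"hand":[0,0,0,0,0],"delta_pos":[[0,-0.035,0],[0,-0.035,0],[0,-0.035,0],[0.02,-0.035,0],[0.02,-0.035,0]],"turn":[0,0,0,0,0]}'
python3 -m creep '{"hand":[0,0,0,0,0],"delta_pos":[[0.02,-0.035,0],[0.02,-0.03,0],[0.02,0,0],[0,0,0],[0,0,0]],"turn":[0,0,0,0,0]}'
python3 - <<'E'
from h import *
snap('top','t13.png');d=snap('side','s13.png')
exec(open('m.py').read().split("def rect")[0].replace('from h import *',''))
z=P[...,2]
C=np.array([.552,.328]); a=np.radians(80); u=np.array([np.cos(a),np.sin(a)]); v=np.array([-u[1],u[0]])
U=(P[...,:2]-C)@u; V=(P[...,:2]-C)@v
for lo in (-.1,.03,.08):
    m=(V>lo)&(V<lo+.02)&(abs(U)<.075); A=np.polyfit(U[m],z[m],1); print(lo,m.sum(),'lid z mean',np.median(z[m]),'slope',A[0])
print(env.get_state()['clock'],env.get_state()['tcp_pos'])
E
```

```text
clock: 29.73
tcp_pos: [0.4797, 0.2863, 0.2053]
orientation: [0.0, 0.087, 0.996, 0.0]
wrist_force: [0.7, 0.0, 0.0]
finger_gap: 0.0
clock: 30.15
tcp_pos: [0.424, 0.1528, 0.204]
orientation: [0.001, 0.087, 0.996, 0.0]
wrist_force: [-0.1, -1.2, 0.6]
finger_gap: -0.0002
clock: 30.57
tcp_pos: [0.3679, 0.1109, 0.2044]
orientation: [0.001, 0.087, 0.996, 0.0]
wrist_force: [0.7, 0.2, 0.7]
finger_gap: 0.0
-0.1 567 lid z mean 0.0837364099721638 slope -0.002221677255831924
0.03 524 lid z mean 0.08380069534116874 slope -0.003980728158506869
0.08 544 lid z mean 0.08365502211614595 slope -0.0007750872080742665
30.7167 [0.36885206 0.11117541 0.20403881]
```

View pics/t13.png

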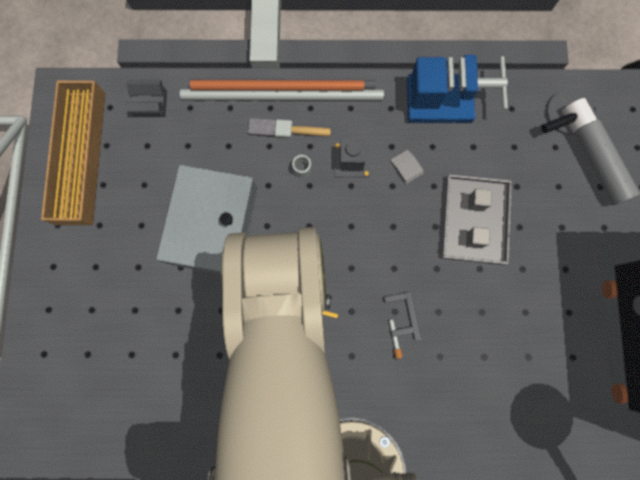

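View pics/s13.png

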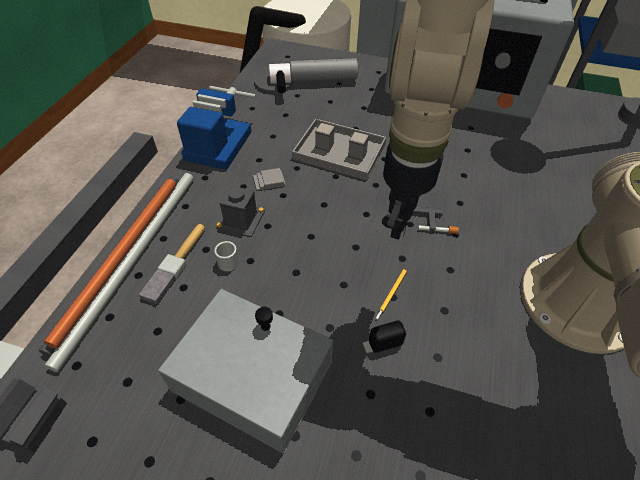

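The pictures show the lid shut and flat: z 0.0837 in all three strips, knob at (318, 264) in the side view. Both heavy stubs stand in the tray, nothing else has moved, and the robot touches nothing. I'll hand in.

```bash
python3 -m creep '{"hand":[0,0,0,0,0],"delta_pos":[[0,0,0],[0,0,0],[0,0,0],[0,0,0],[0,0,0]],"turn":[0,0,0,0,0]}'; python3 -c "
from workcell import env
print(env.hand_in())"
```

```text
clock: 31.13
tcp_pos: [0.3676, 0.1109, 0.2035]
orientation: [-0.0, 0.087, 0.996, 0.0]
wrist_force: [0.3, 0.0, -0.5]
finger_gap: -0.0003
the job is handed in; nothing more can be done
None
```

All three stubs are weighed and sorted, the lid is shut, and the job was handed in at 31.1 s (no verdict was reported).

I lifted each stub about 15 mm where it stood, held it still, and read the wrist force:

| Stub | Force | Mass | Result | Where it went |
|---|---|---|---|---|
| 1 | about 1.7 N | about 0.17 kg | light | upright in the case |
| 2 | about 5.3 N | about 0.54 kg | heavy | upright in the tray |
| 3 | about 5.5 N | about 0.56 kg | heavy | upright in the tray |

I lowered each stub until the wrist felt contact before letting go. Then I pushed the lid down from behind with closed fingers and backed away.

**Last checks:**
- **Lid:** it lies flat at 84 mm, against 83 mm expected.
- **Tray stubs:** both were upright and apart in the final pictures.
- **Stub 1:** the shut lid hides it, so I last saw it upright on the case floor during lid closing.
- **Bench:** the other things looked unmoved in the side view. In the top view the arm hid a few.
- **Forces:** the highest wrist force I read was about 18 N, when the lid met the rim.

No check failed or disagreed.

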